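# Shut off the spray-gun air line

### The arm

A 6-joint arm with a two-finger parallel gripper is mounted at the origin on the work surface. World frame = base frame: x ahead of the robot, y to its left, z up, the work surface at z = 0. Lengths are in m, angles in rad, forces in N, time in s.
With the tool pointing down it reaches from about 0.35 to 0.775 m from the base axis. Payload 5.5 kg.
Tool frame: the origin (TCP) lies between the finger pads; the fingertips stand 11 mm ahead of it and the grasp point (between the pads) lies 8 mm behind it (tips_ahead is the distance from the TCP to the fingertips, in m); z points along the fingers, y is the line along which they close (so a half turn about z gives the same grasp; the last joint's range is limited). The gripper opens to 85 mm and grips with 20 to 120 N. Pads are 22 mm wide; open, the fingers measure 114 mm over their backs; the gripper's body (76 mm by 85 mm) begins 54 mm behind the grasp point. The pads swing forward as they close: fully open they stand 13 mm farther back than shut.
Start: joints at [-1.268, 0.313, 0.046, 1.304, 0, 1.431], TCP at [0.246, -0.52, 0.21] pointing down, gripper open.
Joint ranges: [-2.76, 2.76], [-0.86, 1.69], [-1.03, 1.26], [-2.2, 2.34], [-1.47, 1.5], [-3.14, 3.14]. Speed limits (rad/s): [2.57, 2.57, 3.14, 3.14, 3.14, 3.14].

### API

Orientations are given as a unit quaternion [w, x, y, z].
In Python, from workcell import * gives the robot as it stands. The module is installed in compiled form; this text tells all that it offers.
- The arm moves only by the tool jog_arm, never from a script. Its argument "moves" is a list of rows, each an object with "fingers": the closure, from 0 (fully open) to 1 (shut); "slide": the shift along the tool's x, y, z in mm, a list of three; "angular": the turn, a rotation vector about the tool's x, y, z in degrees, a list of three. A call has 1 to 10 rows; each row is the pose to reach, as a shift and turn from the pose commanded when the call began, along the tool's axes at that moment; what a row does not reach only later rows make up. A row lasts 1/12 s, in which the tool goes at most 41.7 mm and 7.16 degrees, less where a joint would pass 70% of its speed; a pose out of reach is approached as far as the arm can. A call with a gripper value outside its range is refused whole. The fingers move at their own pace and stop on an object; "squeeze" is the grip in N (left out, the last holds). Time passes only in rows, so rows that repeat a pose let the fingers close. It gives the time, the measured TCP pose, the force, the opening and the grip force at its end, in the units of the state.
- get_state(): the state, without advancing time (a new reading comes with each control period).
- read_camera(name): name is "scene" or "top" or "wrist"; returns a dict with "color" (420x560x3 uint8, red, green, blue), "fovy" (degrees; the focal length in pixels is half the picture's height over the tangent of half this angle, whatever the lens; pixels are square), "cx", "cy" (the principal point, pixels), "world_from_camera" (4x4, takes a point from camera to world coordinates); the wrist camera has in their place "tool_from_camera" (4x4, takes a point from camera to tool coordinates, whose origin is the TCP and whose axes are the flange's). Camera axes: x right, y down, z forward; pixel columns grow to the right and rows downward; lengths in m; the calibration is good to about 2 mm. A picture is of the moment at which its call begins: read the wrist's pose just before it. There is no depth.
- hand_in(): hands the job in; it is judged then, once.
Trained networks look in a picture, given as the dict that the camera call returned (one of the last four; its "shot" number tells which), for a name from the list of things; names that differ only in an ending like _2 or _b are one class to them, and where a whole thing is asked for, a point or a joint stands for the part that bears it (a point fixed in the world has none). Each returns a list of dicts, best first, with "p" (0 to 1); they miss things now and then, are a little off and sometimes report something else, mostly with a low value. They report only what shows in the picture. A call takes as long as a camera call.
- look_for(target, picture): "point" ([column, row] in pixels, amid what is visible of it).
- tip_of(target, picture): "point" ([column, row] in pixels: a listed point, or the origin of a listed thing).
The state is a dict: "clock": time; "joint_pos": joint angles; "qvel": joint speeds; "tau": joint torques, N m; "tcp_pos": TCP position; "orientation": TCP orientation; "wrist_force": force on the tool from outside, world axes, zero at the start; "ft_torque": the same for the moment, N m; "finger_gap": finger opening in m; "grip_force": force on a finger pad.
Only numpy, scipy, OpenCV 4.12 (cv2) and the standard library are available. Lean on these libraries where they do the work, as an engineer would, in place of code of your own. Each camera call takes 0.05 s, during which the arm holds its last target. There are 200 camera calls.

### The job

Shut off the air to the spray gun: slide the flat cover of the manifold box all the way along the box to the left until it meets the end lip, then push the handle of the valve it was hiding that ends in a round disc fully shut, clockwise seen from above, until it reaches its stop. Only push with the fingertips: the cover must slide on the box and not be lifted or tipped, and the cover must be fully aside before that handle is turned. Leave the other valve handles and everything lying about where they are, and finish clear of everything.

Things in the scene. Friction and masses are not known exactly. Their poses are not given: they have to be found in the camera images.
- manifold_box: Grey open-topped box fixed to the bench, 190 (x) x 556 (y) x 77 mm; origin under its centre, x pointing away from the robot, y along the box to the robot's left. Inside 156 x 532 mm. The cover lies on its 65 mm high walls; a 5 mm thick lip (top at 77 mm) round the outer edge guides and stops it. Pipes inside stay below 31 mm. Three brass valves stand in a row along y at x = +20 mm.
- cover: Loose flat aluminium cover, 176 (x) x 270 (y) x 6 mm, about 0.45 kg, lying on the box (2 mm play each side); origin at the centre of its underside, axes as the box's. It starts over the right (-y) half, centre at y = -136 to -115 mm in the box frame; fully aside, against the left end lip, its centre is at about y = +138 mm. Slides with a few newtons.
- cover_rib (a point): Centre of the upright rib on the cover: 120 mm long along the box's x, 12 mm thick along y, from 6 mm to 28 mm above the cover's underside; this point is 17 mm above the cover's underside, on the centre of the cover. Pushing the rib's side along the box's +y slides the cover aside.
- disc_stem (a point): On the vertical turning axis of the valve with the disc-ended steel handle, 54 mm above the bench, mid-height of the handle (which spans 48 to 60 mm); axes as the box's. Hub 24 mm in diameter. In the box frame it stands at x = 20 and either y = -205 or y = -85 mm, both under the cover at the start; a valve with a plain handle is in the other place.
- disc_handle (a joint): Angle of the disc-ended handle (rad): at 0, open, it points from the stem along the box's -x (towards the robot); it grows clockwise seen from above; at pi/2, shut and at its stop, it points along the box's +y. Starts between 0 and 0.4, stays where it is left, takes about 0.12 N m to turn (3 N at 40 mm).
- disc_end (a point): Centre of the round disc (36 mm diameter, 12 mm thick, mid-height) at the end of that handle, 58 mm from the turning axis; between hub and disc the handle is a bar 14 mm wide.
- plain_end (a point): Point 58 mm from the turning axis on the plain, straight-ended handle (bar 66 mm long, 14 mm wide, same height) of the other valve under the cover. Must stay where it is.
- third_end (a point): The same point on the plain handle of the third valve, in the left half of the box (stem at x = 20, y = +130 mm in the box frame), in the open at the start. Must stay where it is.
- coupler: Loose brass hose coupler standing on the box's floor between the two covered valves, 24 mm diameter, 26 mm high (its top 32 mm above the bench); origin under its centre. Leave alone.
- tape: Loose roll of paper masking tape lying on the bench in front of the box, 90 mm diameter, 24 mm high; origin under its centre. Leave alone.
- glue: Loose white glue bottle standing on the bench in front of the box, 44 mm diameter, 100 mm high; origin under its centre. Leave alone.
- spray_gun: Loose steel spray gun lying on the bench at the right, nearer the robot, about 135 x 175 x 32 mm; origin under its barrel. Leave alone.
- paint_cup: Loose lidded steel paint cup standing left of the box, 84 mm diameter, 105 mm high; origin under its centre. Leave alone.
- battery: Loose black tool battery on the bench right of the box, 110 x 75 x 65 mm; origin under its centre. Leave alone.
- mallet: Loose rubber mallet with a wooden handle lying on the bench at the left, about 290 mm long, 60 mm high; origin under its head. Leave alone.

How it is judged:
By the outcome, as a careful person would: the job done as asked, in the order asked, and still so for the second after the job is handed in, with the robot touching nothing.
It also fails if it takes over 48 s, if anything falls off the work surface, if the arm or the gripper's body presses on something with over 40 N, if the wrist force passes 120 N, or if a joint passes its speed limit or range.

## Working session

There is one attempt and no reset: what is moved stays moved. The work goes in short steps, Python scripts to look and compute and a tool call to move; the robot and the scene stay as the last step left them, time stands still between calls to the robot, and variables do not carry over. Pictures are saved under pics/ and viewed, at most 10 in all, crops included, and the job is handed in when it is done.

Besides the shell and the picture viewer there is one more tool, called after ">>>" as name(argument=value, ...) on one line, values as JSON. jog_arm: Moves the arm, as the interface text tells. Its arguments: {"type":"object","properties":{"moves":{"type":"array","items":{"type":"object","properties":{"fingers":{"type":"number"},"slide":{"type":"array","items":{"type":"number"}},"angular":{"type":"array","items":{"type":"number"}}}}},"squeeze":{"type":"number"}},"required":["moves"]}

```bash
mkdir -p pics; cat > h.py <<'E'
from workcell import *
import numpy as np, cv2
from scipy.spatial.transform import Rotation as R
def ray(pic,p,T=None):
    T=np.array(pic["world_from_camera"] if T is None else T)
    f=pic["color"].shape[0]/2/np.tan(np.radians(pic["fovy"])/2)
    d=T[:3,:3]@np.array([(p[0]-pic["cx"])/f,(p[1]-pic["cy"])/f,1]); return T[:3,3],d
def at(pic,p,z,T=None):
    o,d=ray(pic,p,T); return o+d*(z-o[2])/d[2]
def proj(pic,X,T=None):
    T=np.linalg.inv(np.array(pic["world_from_camera"] if T is None else T))
    f=pic["color"].shape[0]/2/np.tan(np.radians(pic["fovy"])/2)
    c=T[:3,:3]@np.array(X)+T[:3,3]; return [pic["cx"]+f*c[0]/c[2],pic["cy"]+f*c[1]/c[2]]
def wT(s,pic):
    w,x,y,z=s["orientation"]; M=np.eye(4); M[:3,:3]=R.from_quat([x,y,z,w]).as_matrix(); M[:3,3]=s["tcp_pos"]
    return M@np.array(pic["tool_from_camera"])
def save(pic,n): cv2.imwrite("pics/"+n,pic["color"][:,:,::-1])
E
python3 - <<'E'
from h import *
np.set_printoptions(precision=4,suppress=True)
s=get_state(); print(s)
zs=dict(manifold_box=0,cover=.065,cover_rib=.082,third_end=.054,tape=0,glue=0,paint_cup=0,battery=0,mallet=0,spray_gun=0)
for n in("top","scene"):
    p=read_camera(n); save(p,n+"0.png"); print(n,p["fovy"],np.array(p["world_from_camera"]))
    for k,z in zs.items():
        r=tip_of(k,p)[:2]
        print(k,[(np.round(q["point"],1),round(q["p"],2),at(p,q["point"],z)) for q in r])
E
```

```text
{'clock': 0.0, 'joint_pos': array([-1.2676,  0.314 ,  0.0449,  1.3036,  0.    ,  1.4312]), 'qvel': array([ 0.    , -0.0011,  0.001 , -0.0012,  0.0001, -0.0005]), 'tau': array([  0.0005, -48.0631,  29.8532,   0.0195,   0.0001,   0.    ]), 'tcp_pos': array([ 0.2462, -0.519 ,  0.2088]), 'orientation': array([-0.0009,  0.9756,  0.2196, -0.0001]), 'wrist_force': array([ 0.2532, -0.9596,  0.1036]), 'ft_torque': array([-0.0519,  0.0256, -0.0086]), 'grip_force': 0.0, 'finger_gap': 0.08564689983834549}
top 51.6748246930035 [[-0.018  -0.9978  0.0632  0.4278]
 [-0.9997  0.0192  0.0181 -0.0183]
 [-0.0193 -0.0628 -0.9978  1.2973]
 [ 0.      0.      0.      1.    ]]
manifold_box [(array([279.5, 185.8]), 0.76, array([0.5696, 0.0123, 0.    ]))]
cover [(array([325.6, 183.1]), 0.91, array([ 0.5676, -0.1208,  0.065 ]))]
cover_rib [(array([325. , 189.5]), 0.86, array([ 0.5476, -0.1173,  0.082 ]))]
third_end [(array([229.7, 199.6]), 0.68, array([0.5266, 0.1553, 0.054 ])), (array([456.9, 248.2]), 0.42, array([ 0.3759, -0.4885,  0.054 ]))]
tape [(array([305.8, 245.2]), 0.82, array([ 0.3903, -0.0629,  0.   
[... 721 characters left out ...]
 array([0.6252, 0.4261, 0.065 ]))]
cover_rib []
third_end [(array([265.6, 240.2]), 0.68, array([ 0.5514, -0.1039,  0.054 ])), (array([325.9, 185.7]), 0.57, array([0.5251, 0.1473, 0.054 ]))]
tape [(array([241.6, 209.4]), 0.55, array([ 0.3938, -0.0687,  0.    ]))]
glue [(array([313.1, 170.5]), 0.61, array([0.4243, 0.1958, 0.    ]))]
paint_cup [(array([409.4, 157.6]), 0.67, array([0.593, 0.467, 0.   ]))]
battery [(array([135.3, 357.1]), 0.77, array([ 0.5678, -0.5202,  0.    ]))]
mallet [(array([371.7, 127.5]), 0.82, array([ 0.4164,  0.4842, -0.    ])), (array([130.6, 357.5]), 0.18, array([ 0.5613, -0.529 ,  0.    ]))]
spray_gun [(array([101.9, 299.8]), 0.89, array([ 0.382 , -0.5135,  0.    ]))]
```

View pics/top0.png

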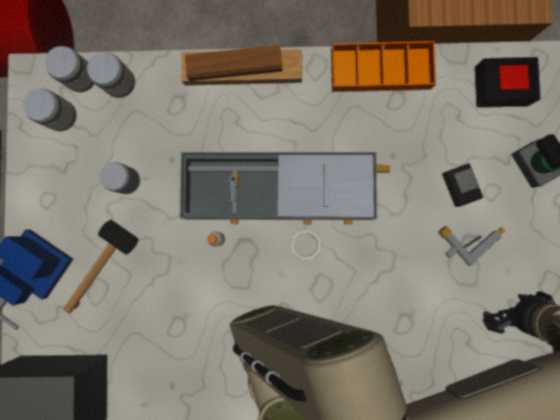

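View pics/scene0.png

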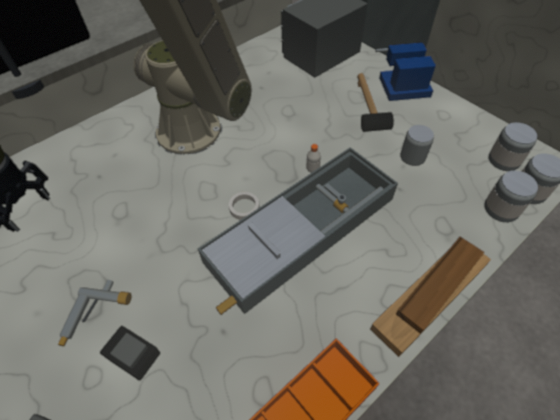

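The top view shows the box at about (181–377, 152–219), with the rib at column 325. The glue bottle (215,239) and tape (306,245) lie in front of it, and the third handle is at (235,185). Next I'll fit the box corners.

```bash
python3 - <<'E'
from h import *
np.set_printoptions(precision=4,suppress=True)
p=read_camera("top")
c=p["color"][140:232,170:390][:,:,::-1]
cv2.imwrite("pics/c1.png",cv2.resize(c,None,fx=3.6,fy=3.6,interpolation=cv2.INTER_CUBIC))
for q in [(181,152),(377,153),(376,219),(181,218)]: print(at(p,q,.077))
print(at(p,(325,165),.093),at(p,(325,206),.093),at(p,(278,185),.071),at(p,(215,239),.1))
s=get_state();w=read_camera("wrist");print(np.array(w["tool_from_camera"]),w["fovy"])
w,x,y,z=s["orientation"];print(R.from_quat([x,y,z,w]).as_matrix())
E
```

```text
[0.6638 0.29   0.077 ]
[ 0.6489 -0.267   0.077 ]
[ 0.4622 -0.2583  0.077 ]
[0.4753 0.2907 0.077 ]
[ 0.6152 -0.118   0.093 ] [ 0.5005 -0.1153  0.093 ] [0.5642 0.0149 0.071 ] [0.4146 0.1907 0.1   ]
[[ 0.0013 -0.9473 -0.3203  0.0826]
 [ 1.      0.0015 -0.0003 -0.0005]
 [ 0.0008 -0.3202  0.9473 -0.1646]
 [ 0.      0.      0.      1.    ]] 66.41935389487571
[[ 0.9036  0.4284  0.    ]
 [ 0.4284 -0.9036 -0.0001]
 [-0.      0.0001 -1.    ]]
```

View pics/c1.png

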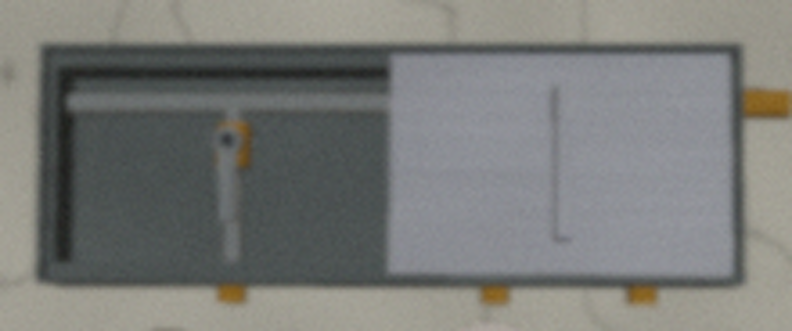

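The crop shows the box corners, in image pixels, at (181.7,153), (375.8,153), (375.8,218.6) and (181.1,218.6). The rib is along column ~324, and the third handle points towards the robot. That puts the box centre at about (0.563, 0.013) with a yaw of about -1.3°, and the rib centre at y≈-0.117. Now I'll move to just right of the rib.

>>> jog_arm(moves=[{"slide": [440,-194,0],"angular": [0,0,26.7],"fingers": 1},{"slide": [440,-194,0],"angular": [0,0,26.7],"fingers": 1},{"slide": [440,-194,0],"angular": [0,0,26.7],"fingers": 1},{"slide": [440,-194,0],"angular": [0,0,26.7],"fingers": 1},{"slide": [440,-194,0],"angular": [0,0,26.7],"fingers": 1},{"slide": [440,-194,0],"angular": [0,0,26.7],"fingers": 1},{"slide": [440,-194,0],"angular": [0,0,26.7],"fingers": 1},{"slide": [440,-194,0],"angular": [0,0,26.7],"fingers": 1},{"slide": [440,-194,0],"angular": [0,0,26.7],"fingers": 1},{"slide": [440,-194,0],"angular": [0,0,26.7],"fingers": 1}])

```text
clock: 2.03
tcp_pos: [0.5156, -0.2076, 0.21]
orientation: [0.0, 1.0, -0.012, 0.0]
wrist_force: [0.7, -0.7, -0.1]
finger_gap: -0.0003
grip_force: 0.0
```

>>> jog_arm(moves=[{"slide": [40,-48,0],"fingers": 1},{"slide": [40,-48,0],"fingers": 1},{"slide": [40,-48,0],"fingers": 1}])

```text
schema error: expected keys fingers, slide, angular
```

```bash
python3 - <<'E'
from h import *
np.set_printoptions(precision=4,suppress=True)
s=get_state();w=read_camera("wrist");save(w,"w1.png");T=wT(s,w)
print(s["tcp_pos"],s["orientation"])
for k,z in dict(cover_rib=.082,cover=.065).items():
    for q in tip_of(k,w)[:2]: print(k,q["point"],q["p"],at(w,q["point"],z,T))
print(proj(w,s["tcp_pos"]-np.array([0,0,.011]),T))
E
```

```text
[ 0.5156 -0.2076  0.21  ] [ 0.0002  0.9999 -0.0116  0.0003]
cover_rib [175.4, 143.2] 0.97 [ 0.5644 -0.116   0.082 ]
cover [184.9, 147.6] 0.97 [ 0.5581 -0.1191  0.065 ]
[np.float64(278.5946242682196), np.float64(246.07762349038723)]
```

View pics/w1.png

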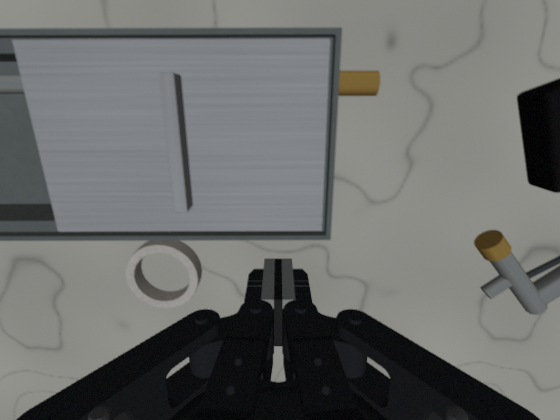

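The wrist view shows the rib from (170,73) to (182,212). The box edges run parallel to the tool axes, so the yaw is about -1.4°. The rib centre is at about (0.562, -0.116).

>>> jog_arm(moves=[{"slide": [46,-45,0],"angular": [0,0,0],"fingers": 1},{"slide": [46,-45,60],"angular": [0,0,0],"fingers": 1},{"slide": [46,-45,95],"angular": [0,0,0],"fingers": 1},{"slide": [46,-45,95],"angular": [0,0,0],"fingers": 1},{"slide": [46,-45,95],"angular": [0,0,0],"fingers": 1}])

```text
clock: 2.6
tcp_pos: [0.5581, -0.1646, 0.1098]
orientation: [-0.002, 1.0, -0.012, -0.004]
wrist_force: [-1.0, -0.3, 0.1]
finger_gap: -0.0001
grip_force: 0.0
```

```bash
python3 - <<'E'
from h import *
np.set_printoptions(precision=4,suppress=True)
s=get_state();w=read_camera("wrist");T=wT(s,w)
print(s["tcp_pos"],s["orientation"],s["wrist_force"])
for k,z in dict(cover_rib=.082,cover=.065).items():
    for q in tip_of(k,w)[:2]: print(k,q["point"],q["p"],at(w,q["point"],z,T))
E
```

```text
[ 0.5581 -0.1646  0.1098] [-0.0016  0.9999 -0.0118 -0.0041] [-1.034  -0.3049  0.0807]
cover_rib [207.9, 228.8] 0.93 [ 0.5632 -0.1189  0.082 ]
cover [214.1, 222.0] 0.59 [ 0.5612 -0.1195  0.065 ]
```

>>> jog_arm(moves=[{"slide": [5,0,15],"angular": [0,0,0],"fingers": 1},{"slide": [5,0,20],"angular": [0,0,0],"fingers": 1},{"slide": [5,0,20],"angular": [0,0,0],"fingers": 1},{"slide": [5,0,20],"angular": [0,0,0],"fingers": 1}])

```text
clock: 3.08
tcp_pos: [0.5667, -0.1662, 0.0958]
orientation: [0.0, 1.0, -0.012, 0.0]
wrist_force: [-1.5, -0.0, -0.6]
finger_gap: -0.0
grip_force: 0.0
```

>>> jog_arm(moves=[{"slide": [-4,0,6],"angular": [0,0,0],"fingers": 1},{"slide": [-4,-12,6],"angular": [0,0,0],"fingers": 1},{"slide": [-4,-20,6],"angular": [0,0,0],"fingers": 1},{"slide": [-4,-26,6],"angular": [0,0,0],"fingers": 1},{"slide": [-4,-32,6],"angular": [0,0,0],"fingers": 1},{"slide": [-4,-40,6],"angular": [0,0,0],"fingers": 1},{"slide": [-4,-50,6],"angular": [0,0,0],"fingers": 1},{"slide": [-4,-60,6],"angular": [0,0,0],"fingers": 1},{"slide": [-4,-70,6],"angular": [0,0,0],"fingers": 1},{"slide": [-4,-80,6],"angular": [0,0,0],"fingers": 1}])

```text
clock: 3.92
tcp_pos: [0.5645, -0.0843, 0.0887]
orientation: [0.0, 1.0, -0.011, 0.0]
wrist_force: [0.1, 0.5, -0.4]
finger_gap: 0.0002
grip_force: 0.0
```

```bash
python3 - <<'E'
from h import *
np.set_printoptions(precision=4,suppress=True)
s=get_state();w=read_camera("wrist");T=wT(s,w)
print(s["tcp_pos"],s["orientation"],s["wrist_force"])
for k,z in dict(cover_rib=.082,cover=.065).items():
    for q in tip_of(k,w)[:2]: print(k,q["point"],q["p"],at(w,q["point"],z,T))
E
```

```text
[ 0.5645 -0.0843  0.0887] [ 0.      0.9999 -0.0114  0.    ] [ 0.108   0.4652 -0.3897]
cover_rib [336.1, 248.3] 0.76 [ 0.5643 -0.118   0.082 ]
cover [329.4, 243.4] 0.95 [ 0.5597 -0.1168  0.065 ]
```

```bash
python3 - <<'E'
from h import *
s=get_state();w=read_camera("wrist");save(w,"w2.png");print(s["clock"],s["joint_pos"])
E
```

```text
4.0667 [-2.89140537e-01  3.68173175e-01 -1.79940018e-01  1.02264721e+00
 -2.07753065e-04  2.87401718e+00]
```

View pics/w2.png

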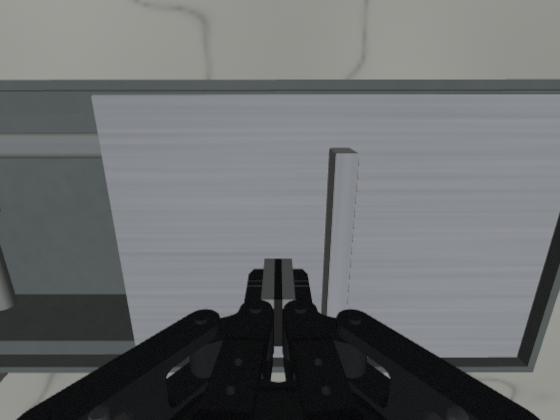

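The fingers are now left of the rib (rib at columns 325–357), and the cover hasn't moved. I'll check the real height before going on.

```bash
python3 - <<'E'
from h import *
np.set_printoptions(precision=4,suppress=True)
s=get_state();w=read_camera("wrist");T=wT(s,w)
a,b=at(w,(300,95),.071,T),at(w,(300,358),.071,T); print("cover x extent (expect .176):",a,b,a[0]-b[0])
for z in (.04,.055): print(z, at(w,(300,95),z,T)[0]-at(w,(300,358),z,T)[0])
p=read_camera("scene");u=[int(v) for v in proj(p,s["tcp_pos"]-np.array([0,0,.011]))];print(u,T[:3,3])
for n in("wrist","scene"):
    q=w if n=="wrist" else p
c=p["color"][u[1]-70:u[1]+60,u[0]-90:u[0]+90][:,:,::-1]
cv2.imwrite("pics/s2.png",cv2.resize(c,None,fx=4,fy=4,interpolation=cv2.INTER_CUBIC))
E
```

```text
cover x extent (expect .176): [ 0.6499 -0.0983  0.071 ] [ 0.4737 -0.0985  0.071 ] 0.17614719224970204
0.04 0.20609100749177578
0.055 0.1916020646327079
[273, 234] [ 0.6469 -0.0864  0.2534]
```

View pics/s2.png

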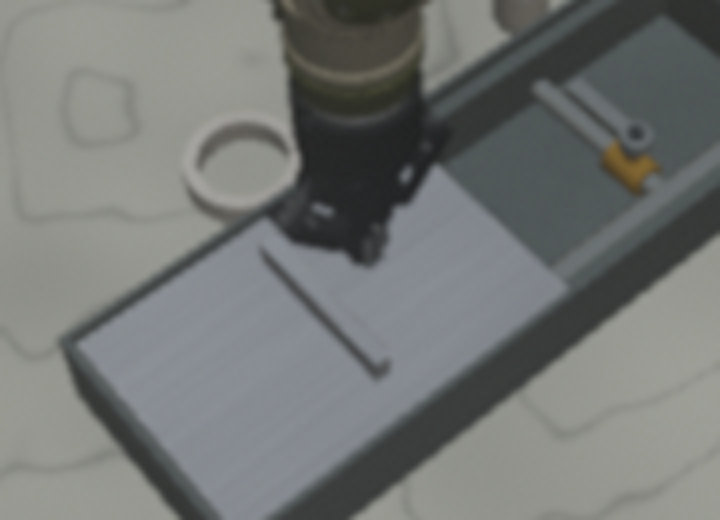

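The cover and camera heights check out (extent 176.1 mm). However, the tips look about 5 px higher than predicted, and they cleared the rib without moving it. So when shut they end at z ≥ 0.093 with the TCP at 0.0887. I'll go back over the rib and come down lower.

>>> jog_arm(moves=[{"slide": [0,0,-30],"angular": [0,0,0],"fingers": 1},{"slide": [0,0,-35],"angular": [0,0,0],"fingers": 1},{"slide": [0,40,-35],"angular": [0,0,0],"fingers": 1},{"slide": [0,75,-35],"angular": [0,0,0],"fingers": 1},{"slide": [0,75,-15],"angular": [0,0,0],"fingers": 1},{"slide": [0,75,5],"angular": [0,0,0],"fingers": 1},{"slide": [0,75,10],"angular": [0,0,0],"fingers": 1},{"slide": [0,75,10],"angular": [0,0,0],"fingers": 1},{"slide": [0,75,10],"angular": [0,0,0],"fingers": 1}])

```text
clock: 4.97
tcp_pos: [0.5626, -0.1605, 0.0789]
orientation: [-0.0, 1.0, -0.012, -0.0]
wrist_force: [0.6, -0.1, 0.6]
finger_gap: 0.0001
grip_force: 0.0
```

```bash
python3 - <<'E'
from h import *
np.set_printoptions(precision=4,suppress=True)
s=get_state();w=read_camera("wrist");T=wT(s,w);save(w,"w3.png")
print(s["tcp_pos"],s["orientation"],s["wrist_force"],s["finger_gap"])
for k,z in dict(cover_rib=.082,cover=.065).items():
    for q in tip_of(k,w)[:2]: print(k,q["point"],q["p"],at(w,q["point"],z,T))
p=read_camera("scene");u=[int(v) for v in proj(p,s["tcp_pos"])];print(proj(p,s["tcp_pos"]))
c=p["color"][u[1]-35:u[1]+30,u[0]-40:u[0]+40][:,:,::-1]
cv2.imwrite("pics/s3.png",np.hstack([cv2.resize(c,(480,390),interpolation=cv2.INTER_CUBIC),cv2.resize(w["color"][180:340,200:330][:,:,::-1],(317,390))]))
E
```

```text
[ 0.5626 -0.1605  0.0789] [-0.      0.9999 -0.0117 -0.0002] [ 0.5929 -0.0553  0.647 ] 5.3756822519007783e-05
cover_rib [202.8, 258.0] 0.6 [ 0.5628 -0.118   0.082 ]
cover [209.2, 246.4] 0.89 [ 0.562  -0.1181  0.065 ]
[np.float64(250.85750737528602), np.float64(250.47226926677985)]
```

View pics/s3.png

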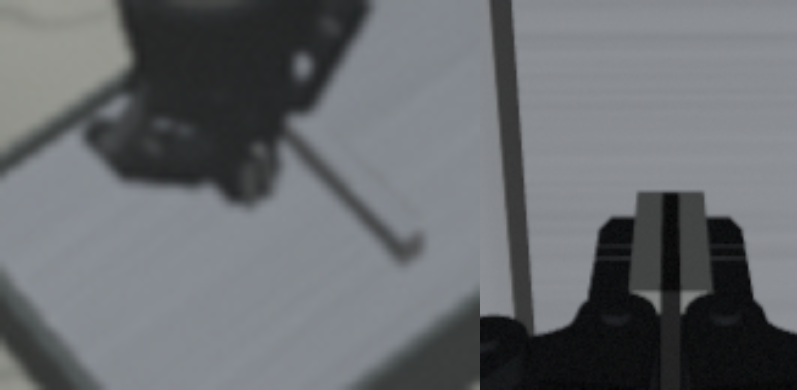

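The tip corner is at about (253.4,250) in the scene picture and (278,258) in the wrist picture. Triangulating it:

```bash
python3 - <<'E'
from h import *
np.set_printoptions(precision=4,suppress=True)
import workcell; print([n for n in dir(workcell) if 'tip' in n.lower()])
s=get_state();w=read_camera("wrist");T=wT(s,w);p=read_camera("scene");M=np.eye(4)
for wp in((278,258),(266,258),(290,258)):
  for sp in((252.4,250.5),):
    o1,d1=ray(w,wp,T);o2,d2=ray(p,sp)
    t=np.linalg.lstsq(np.c_[d1,-d2],o2-o1,rcond=None)[0]
    a,b=o1+d1*t[0],o2+d2*t[1];print(wp,a-s["tcp_pos"],b-s["tcp_pos"],np.linalg.norm(a-b))
for dx in(-.011,.011):
  for dz in(-.011,0,.01,.02):print(dx,dz,proj(p,s["tcp_pos"]+np.array([dx,0,dz])),proj(w,s["tcp_pos"]+np.array([dx,0,dz]),T))
E
```

```text
['tip_of', 'tips_ahead']
(278, 258) [0.0023 0.0003 0.0091] [0.0059 0.0003 0.0072] 0.0040091958454181375
(266, 258) [-0.0102  0.0081 -0.0158] [-0.0067  0.008  -0.0176] 0.00395146547217221
(290, 258) [ 0.0118 -0.0056  0.0279] [ 0.0155 -0.0056  0.026 ] 0.0040529743350627674
-0.011 -0.011 [np.float64(248.72585660559665), np.float64(249.91604381785703)] [np.float64(278.9522933557747), np.float64(262.49626817366277)]
-0.011 0 [np.float64(248.37637252222612), np.float64(247.71314204372493)] [np.float64(279.0203083685819), np.float64(271.49587433286246)]
-0.011 0.01 [np.float64(248.05340390852342), np.float64(245.67737513482032)] [np.float64(279.089118771824), np.float64(280.6007249132856)]
-0.011 0.02 [np.float64(247.72530655470212), np.float64(243.60928025664876)] [np.float64(279.1657456512642), np.float64(290.7398354964971)]
0.011 -0.011 [np.float64(254.09567948980745), np.float64(255.50679394230468)] [np.float64(278.2043225086751), np.float64(229.10463169707276)]
0.011 0 [np.float64(253.78938896741855), np.float64(253.33083525875549)] [np.float64(278.2313946345898), np.float64(236.51017226087654)]
0.011 0.01 [np.float64(253.5062912926067), np.float64(251.31964392643837)] [np.float64(278.25889832508835), np.float64(244.03376668724687)]
0.011 0.02 [np.float64(253.21865325228393), np.float64(249.27619678782685)] [np.float64(278.2896632670482), np.float64(252.44947169483956)]
```

```bash
python3 -c "
from workcell import *
print(tips_ahead() if callable(tips_ahead) else tips_ahead)"
```

```text
0.011
```

The pictures put the shut tips about 20 mm behind the TCP, not 11 mm ahead of it. I'll trust the pictures and go down in small steps, checking force and triangulating again.

>>> jog_arm(moves=[{"slide": [0,0,4],"angular": [0,0,0],"fingers": 1},{"slide": [0,0,8],"angular": [0,0,0],"fingers": 1},{"slide": [0,0,8],"angular": [0,0,0],"fingers": 1}])

```text
clock: 5.52
tcp_pos: [0.5621, -0.1601, 0.0697]
orientation: [-0.0, 1.0, -0.012, -0.001]
wrist_force: [0.4, 1.7, -0.1]
finger_gap: -0.0001
grip_force: 0.0
```

>>> jog_arm(moves=[{"slide": [0,-8,0],"angular": [0,0,0],"fingers": 1},{"slide": [0,-16,0],"angular": [0,0,0],"fingers": 1},{"slide": [0,-24,0],"angular": [0,0,0],"fingers": 1},{"slide": [0,-32,0],"angular": [0,0,0],"fingers": 1},{"slide": [0,-40,0],"angular": [0,0,0],"fingers": 1}])

```text
clock: 5.93
tcp_pos: [0.5637, -0.1198, 0.0708]
orientation: [0.001, 1.0, -0.011, 0.0]
wrist_force: [0.1, -1.9, -0.7]
finger_gap: -0.0003
grip_force: 1.0
```

```bash
cat > st.py <<'E'
from h import *
np.set_printoptions(precision=4,suppress=True)
s=get_state();w=read_camera("wrist");T=wT(s,w)
print(s["clock"],s["tcp_pos"],s["orientation"],s["wrist_force"])
for q in tip_of("cover_rib",w)[:1]: print("rib",q["point"],q["p"],at(w,q["point"],.082,T))
p=read_camera("top")
for k,z in (("cover_rib",.082),("cover",.065)):
  for q in tip_of(k,p)[:1]: print(k,q["point"],q["p"],at(p,q["point"],z))
E
python3 st.py
```

```text
5.9333 [ 0.5637 -0.1198  0.0708] [ 0.0005  0.9999 -0.0115  0.0001] [ 0.0906 -1.9292 -0.7088]
cover_rib [321.6, 185.9] 0.75 [ 0.558 -0.108  0.082]
cover [323.8, 186.9] 0.97 [ 0.5568 -0.1154  0.065 ]
```

There is contact now (Fy -1.9 N). I'll back off slightly and go 8 mm lower to get more overlap before the long push.

>>> jog_arm(moves=[{"slide": [0,10,0],"angular": [0,0,0],"fingers": 1},{"slide": [0,10,8],"angular": [0,0,0],"fingers": 1},{"slide": [0,10,8],"angular": [0,0,0],"fingers": 1},{"slide": [0,4,8],"angular": [0,0,0],"fingers": 1},{"slide": [0,-4,8],"angular": [0,0,0],"fingers": 1},{"slide": [0,-12,8],"angular": [0,0,0],"fingers": 1},{"slide": [0,-20,8],"angular": [0,0,0],"fingers": 1},{"slide": [0,-28,8],"angular": [0,0,0],"fingers": 1}])

```text
clock: 6.85
tcp_pos: [0.5643, -0.0916, 0.0628]
orientation: [0.0, 1.0, -0.011, 0.0]
wrist_force: [0.5, -2.2, 0.0]
finger_gap: -0.0003
grip_force: 0.8
```

```bash
python3 st.py
```

```text
6.85 [ 0.5643 -0.0916  0.0628] [ 0.0002  0.9999 -0.0114  0.0001] [ 0.4669 -2.2191  0.0496]
rib [239.7, 273.5] 0.91 [ 0.5634 -0.0715  0.082 ]
cover [310.4, 182.3] 0.89 [ 0.5707 -0.0776  0.065 ]
```

The cover is moving cleanly with about 2 N. Continuing the push.

>>> jog_arm(moves=[{"slide": [0,-10,0],"angular": [0,0,0],"fingers": 1},{"slide": [0,-20,0],"angular": [0,0,0],"fingers": 1},{"slide": [0,-30,0],"angular": [0,0,0],"fingers": 1},{"slide": [0,-40,0],"angular": [0,0,0],"fingers": 1},{"slide": [0,-50,0],"angular": [0,0,0],"fingers": 1},{"slide": [0,-60,0],"angular": [0,0,0],"fingers": 1},{"slide": [0,-70,0],"angular": [0,0,0],"fingers": 1},{"slide": [0,-80,0],"angular": [0,0,0],"fingers": 1},{"slide": [0,-90,0],"angular": [0,0,0],"fingers": 1},{"slide": [0,-100,0],"angular": [0,0,0],"fingers": 1}])

```text
clock: 7.93
tcp_pos: [0.5666, 0.0085, 0.0628]
orientation: [0.0, 1.0, -0.012, 0.0]
wrist_force: [-0.2, -3.1, 1.6]
finger_gap: -0.0001
grip_force: 1.8
```

>>> jog_arm(moves=[{"slide": [0,-10,0],"angular": [0,0,0],"fingers": 1},{"slide": [0,-20,0],"angular": [0,0,0],"fingers": 1},{"slide": [0,-30,0],"angular": [0,0,0],"fingers": 1},{"slide": [0,-40,0],"angular": [0,0,0],"fingers": 1},{"slide": [0,-50,0],"angular": [0,0,0],"fingers": 1},{"slide": [0,-60,0],"angular": [0,0,0],"fingers": 1},{"slide": [0,-70,0],"angular": [0,0,0],"fingers": 1},{"slide": [0,-80,0],"angular": [0,0,0],"fingers": 1},{"slide": [0,-90,0],"angular": [0,0,0],"fingers": 1},{"slide": [0,-98,0],"angular": [0,0,0],"fingers": 1}])

```text
clock: 8.77
tcp_pos: [0.5688, 0.088, 0.0626]
orientation: [-0.007, 1.0, 0.003, -0.0]
wrist_force: [-0.6, -3.4, 1.9]
finger_gap: 0.0002
grip_force: 1.8
```

```bash
python3 st.py
```

```text
8.7667 [0.5688 0.088  0.0626] [-0.0074  1.      0.0032 -0.0003] [-0.6393 -3.369   1.914 ]
rib [243.0, 273.2] 0.71 [0.5676 0.106  0.082 ]
cover [310.1, 181.3] 0.4 [ 0.5736 -0.0768  0.065 ]
```

Joint 6 is close to its range limit, so the tool has started to tilt. I'll back off, yaw the tool by -25°, and check.

>>> jog_arm(moves=[{"slide": [0,45,0],"angular": [0,0,0],"fingers": 1},{"slide": [0,45,0],"angular": [0,0,-7],"fingers": 1},{"slide": [0,45,0],"angular": [0,0,-14],"fingers": 1},{"slide": [0,45,0],"angular": [0,0,-21],"fingers": 1},{"slide": [0,45,0],"angular": [0,0,-25],"fingers": 1},{"slide": [0,45,0],"angular": [0,0,-25],"fingers": 1}])

```text
clock: 9.52
tcp_pos: [0.5691, 0.0425, 0.0619]
orientation: [-0.007, 0.975, 0.22, 0.001]
wrist_force: [0.2, -0.5, -0.4]
finger_gap: 0.0
grip_force: 0.0
```

```bash
python3 st.py; python3 - <<'E'
from h import *
s=get_state();print(s["joint_pos"]); w,x,y,z=s["orientation"];print(R.from_quat([x,y,z,w]).as_matrix().round(3))
E
```

```text
9.5167 [0.5691 0.0425 0.0619] [-0.0075  0.9755  0.2199  0.0014] [ 0.1826 -0.504  -0.428 ]
rib [154.1, 221.2] 0.67 [0.568  0.1086 0.082 ]
cover [120.0, 235.9] 0.54 [0.4279 0.4689 0.065 ]
[-0.07415116  0.39041533 -0.21803898  0.96378943  0.01456413  2.62628356]
[[ 0.904  0.427 -0.   ]
 [ 0.427 -0.904  0.015]
 [ 0.006 -0.013 -1.   ]]
```

>>> jog_arm(moves=[{"slide": [9,-18,0],"angular": [-0.8,-0.4,0],"fingers": 1},{"slide": [14,-27,0],"angular": [-0.8,-0.4,0],"fingers": 1},{"slide": [17,-34,0],"angular": [-0.8,-0.4,0],"fingers": 1},{"slide": [21,-41,0],"angular": [-0.8,-0.4,0],"fingers": 1},{"slide": [24,-48,0],"angular": [-0.8,-0.4,0],"fingers": 1},{"slide": [28,-55,0],"angular": [-0.8,-0.4,0],"fingers": 1},{"slide": [31,-62,0],"angular": [-0.8,-0.4,0],"fingers": 1},{"slide": [34,-67,0],"angular": [-0.8,-0.4,0],"fingers": 1},{"slide": [36,-71,0],"angular": [-0.8,-0.4,0],"fingers": 1},{"slide": [37,-74,0],"angular": [-0.8,-0.4,0],"fingers": 1}])

```text
clock: 10.6
tcp_pos: [0.5711, 0.1257, 0.0632]
orientation: [0.001, 0.976, 0.22, -0.0]
wrist_force: [1.7, -1.9, -0.1]
finger_gap: 0.0001
grip_force: 0.9
```

>>> jog_arm(moves=[{"slide": [1,-2,0],"angular": [0,0,0],"fingers": 1},{"slide": [2,-4,0],"angular": [0,0,0],"fingers": 1},{"slide": [2,-4,0],"angular": [0,0,0],"fingers": 1}])

```text
clock: 10.85
tcp_pos: [0.5711, 0.13, 0.0632]
orientation: [0.0, 0.976, 0.219, -0.0]
wrist_force: [-0.2, -0.8, -0.6]
finger_gap: -0.0002
grip_force: 0.4
```

```bash
python3 st.py
```

```text
10.85 [0.5711 0.13   0.0632] [ 0.0004  0.9756  0.2195 -0.0004] [-0.1819 -0.7964 -0.6333]
rib [239.8, 259.2] 0.96 [0.5689 0.1509 0.082 ]
cover_rib [229.1, 188.8] 0.78 [0.555  0.1528 0.082 ]
cover [231.2, 185.1] 0.81 [0.5673 0.149  0.065 ]
```

>>> jog_arm(moves=[{"slide": [0.4,-0.9,0],"angular": [0,0,0],"fingers": 1},{"slide": [0.9,-1.8,0],"angular": [0,0,0],"fingers": 1},{"slide": [0.9,-1.8,0],"angular": [0,0,0],"fingers": 1}])

```text
clock: 11.35
tcp_pos: [0.5711, 0.1315, 0.0632]
orientation: [0.001, 0.976, 0.219, -0.0]
wrist_force: [0.1, -2.7, -0.1]
finger_gap: 0.0003
grip_force: 1.0
```

>>> jog_arm(moves=[{"slide": [0.4,-0.9,0],"angular": [0,0,0],"fingers": 1},{"slide": [0.9,-1.8,0],"angular": [0,0,0],"fingers": 1},{"slide": [0.9,-1.8,0],"angular": [0,0,0],"fingers": 1}])

```text
clock: 11.6
tcp_pos: [0.5712, 0.1338, 0.0632]
orientation: [0.001, 0.976, 0.219, -0.0]
wrist_force: [0.2, -2.8, -0.3]
finger_gap: -0.0001
grip_force: 1.0
```

>>> jog_arm(moves=[{"slide": [0.4,-0.9,0],"angular": [0,0,0],"fingers": 1},{"slide": [0.9,-1.8,0],"angular": [0,0,0],"fingers": 1},{"slide": [0.9,-1.8,0],"angular": [0,0,0],"fingers": 1}])

```text
clock: 11.85
tcp_pos: [0.5719, 0.1349, 0.0633]
orientation: [0.002, 0.976, 0.219, -0.0]
wrist_force: [2.1, -5.7, -0.8]
finger_gap: 0.0003
grip_force: 2.5
```

>>> jog_arm(moves=[{"slide": [0.4,-0.9,0],"angular": [0,0,0],"fingers": 1},{"slide": [0.9,-1.8,0],"angular": [0,0,0],"fingers": 1},{"slide": [0.9,-1.8,0],"angular": [0,0,0],"fingers": 1}])

```text
clock: 12.1
tcp_pos: [0.5721, 0.1376, 0.0645]
orientation: [0.001, 0.976, 0.219, 0.001]
wrist_force: [-2.2, -4.2, 7.1]
finger_gap: 0.0003
grip_force: 8.4
```

The force rose and there is some vertical load, so the cover is at the stop. Backing off, lifting and looking.

>>> jog_arm(moves=[{"slide": [-7,14,0],"angular": [0,0,0],"fingers": 1},{"slide": [-7,14,-20],"angular": [0,0,0],"fingers": 1},{"slide": [-7,14,-60],"angular": [0,0,0],"fingers": 1},{"slide": [-25,53,-90],"angular": [0,0,0],"fingers": 1},{"slide": [-43,91,-100],"angular": [0,0,0],"fingers": 1},{"slide": [-60,129,-100],"angular": [0,0,0],"fingers": 1},{"slide": [-73,154,-100],"angular": [0,0,0],"fingers": 1},{"slide": [-73,154,-100],"angular": [0,0,0],"fingers": 1},{"slide": [-73,154,-100],"angular": [0,0,0],"fingers": 1}])

```text
clock: 12.85
tcp_pos: [0.5715, -0.034, 0.1636]
orientation: [-0.0, 0.976, 0.218, 0.0]
wrist_force: [-0.5, -0.1, -0.0]
finger_gap: -0.0
grip_force: 0.0
```

```bash
cat > hd.py <<'E'
import sys
from h import *
np.set_printoptions(precision=4,suppress=True)
s=get_state();w=read_camera("wrist");T=wT(s,w);save(w,sys.argv[1])
print(s["clock"],s["tcp_pos"],s["orientation"],s["wrist_force"])
zs=dict(cover_rib=.082,cover=.065,disc_stem=.054,disc_end=.054,plain_end=.054,third_end=.054,coupler=.006)
for k,z in zs.items():
    for q in tip_of(k,w)[:2]: print(k,np.round(q["point"],1),round(q["p"],2),at(w,q["point"],z,T))
p=read_camera("top")
for k,z in zs.items():
    for q in tip_of(k,p)[:1]: print("top",k,np.round(q["point"],1),round(q["p"],2),at(p,q["point"],z))
E
python3 hd.py w4.png
```

```text
12.85 [ 0.5715 -0.034   0.1636] [-0.      0.976   0.2176  0.0002] [-0.5297 -0.1239 -0.0276]
cover_rib [ 42.7 105.9] 0.67 [0.5701 0.1558 0.082 ]
cover [ 59.5 108.6] 0.76 [0.5685 0.1542 0.065 ]
disc_stem [320.5 205.4] 0.87 [ 0.5824 -0.0706  0.054 ]
disc_end [283.2 249.9] 0.95 [ 0.5284 -0.0593  0.054 ]
plain_end [397. 306.] 0.92 [ 0.5211 -0.1893  0.054 ]
third_end [ 58. 109.] 0.28 [0.5644 0.1616 0.054 ]
coupler [329.  262.8] 0.79 [ 0.5153 -0.1233  0.006 ]
top cover_rib [230.8 185.7] 0.92 [0.5637 0.1479 0.082 ]
top cover [233.3 184.8] 0.78 [0.568 0.143 0.065]
top disc_stem [458.6 249.5] 0.39 [ 0.3722 -0.4931  0.054 ]
top disc_end [217.  237.1] 0.73 [0.4195 0.1929 0.054 ]
top plain_end [348.3 197.8] 0.61 [ 0.5251 -0.1857  0.054 ]
top coupler [323.1 205. ] 0.56 [ 0.5089 -0.1167  0.006 ]
```

View pics/w4.png

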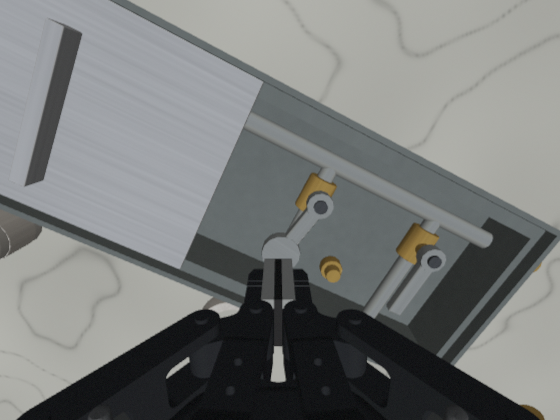

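The disc valve is the left one: stem (320,205), disc (283,250). The plain valve is at (433,260) and the coupler at (331,268). The cover edge runs from (262,83) to (184,268). Next I'll check that the cover is fully home and work out the waypoints.

```bash
python3 - <<'E'
from h import *
np.set_printoptions(precision=4,suppress=True)
s=get_state();w=read_camera("wrist");T=wT(s,w)
a,b=at(w,(262,83),.071,T)[:2],at(w,(184,268),.071,T)[:2]
c,d=at(w,(557,236),.077,T)[:2],at(w,(115,3),.077,T)[:2]
print("cover edge",a,b,"corner",c,"far lip pt",d, "yaw",np.arctan2(*(d-c)))
S=np.array([.5824,-.0706]); th=-np.arctan2(*(d-c)); Rb=np.array([[np.cos(th),-np.sin(th)],[np.sin(th),np.cos(th)]])
O1=S-Rb@[.02,-.085]; O2=c-Rb@[.095,-.278]; print("origins",O1,O2,th)
for O in(O1,O2): print("cover edge in box (expect y~.003):",Rb.T@(a-O),Rb.T@(b-O), "disc",Rb.T@(np.array([.5284,-.0593])-O),"stem",Rb.T@(S-O))
E
```

```text
cover edge [0.6523 0.0196] [0.481  0.0186] corner [ 0.6497 -0.2574] far lip pt [0.6554 0.1301] yaw 0.014657862740290782
origins [0.5636 0.0147] [0.5588 0.022 ] -0.014657862740290782
cover edge in box (expect y~.003): [0.0886 0.0062] [-0.0827  0.0027] disc [-0.0342 -0.0745] stem [ 0.02  -0.085]
cover edge in box (expect y~.003): [ 0.0936 -0.001 ] [-0.0777 -0.0045] disc [-0.0292 -0.0817] stem [ 0.025  -0.0922]
```

The estimate for the cover edge is ambiguous by about 5 mm, so I'll check the left end from close by.

>>> jog_arm(moves=[{"slide": [17,-36,-15],"angular": [0,0,0],"fingers": 1},{"slide": [34,-72,-30],"angular": [0,0,0],"fingers": 1},{"slide": [51,-108,-40],"angular": [0,0,0],"fingers": 1},{"slide": [60,-126,-40],"angular": [0,0,0],"fingers": 1},{"slide": [60,-126,-40],"angular": [0,0,0],"fingers": 1},{"slide": [60,-126,-40],"angular": [0,0,0],"fingers": 1}])

```text
clock: 14.2
tcp_pos: [0.5715, 0.1082, 0.2033]
orientation: [0.001, 0.975, 0.221, -0.0]
wrist_force: [0.2, -0.4, -0.6]
finger_gap: -0.0001
grip_force: 0.0
```

```bash
python3 - <<'E'
from h import *
np.set_printoptions(precision=4,suppress=True)
s=get_state();w=read_camera("wrist");T=wT(s,w);print(s["clock"],s["tcp_pos"],s["orientation"],s["joint_pos"])
q=tip_of("cover",w)[0];print(q,at(w,q["point"],.065,T))
# centre of left end at expected cover edge
O=np.array([.5636,.0147]);th=-.0187;Rb=np.array([[np.cos(th),-np.sin(th)],[np.sin(th),np.cos(th)]])
for y in(.273,.278,.003): print(y,proj(w,[*(O+Rb@[.03,y]),.074],T))
u=[int(v) for v in proj(w,[*(O+Rb@[.03,.273]),.074],T)]
x0=max(0,u[0]-65);y0=max(0,u[1]-45)
print(x0,y0)
cv2.imwrite("pics/l1.png",cv2.resize(w["color"][y0:y0+100,x0:x0+130][:,:,::-1],None,fx=6,fy=6,interpolation=cv2.INTER_CUBIC))
E
```

```text
14.2 [0.5715 0.1082 0.2033] [ 0.0007  0.9754  0.2207 -0.0003] [ 0.0499  0.3284  0.0518  1.2945 -0.0015  2.7465]
{'point': [232.0, 175.3], 'p': 0.6} [0.5661 0.1549 0.065 ]
0.273 [np.float64(101.8767815907064), np.float64(77.55136639322578)]
0.278 [np.float64(96.12713505734322), np.float64(74.69069913496506)]
0.003 [np.float64(372.7418184112989), np.float64(212.31699724444664)]
36 32
```

View pics/l1.png

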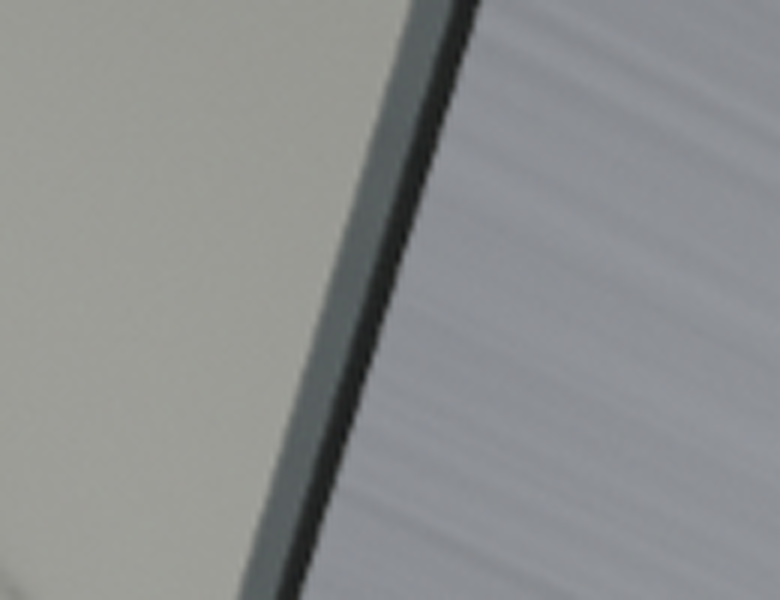

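The 5 mm lip spans about 37 px of the crop and the dark band about 20 px. That band is just the lip's 6 mm inner face seen at an angle, so the cover sits flush against the end lip. Now to the descent point right of the disc.

>>> jog_arm(moves=[{"slide": [-23,34,0],"angular": [0,0,0],"fingers": 1},{"slide": [-46,68,0],"angular": [0,0,7],"fingers": 1},{"slide": [-69,102,0],"angular": [0,0,14],"fingers": 1},{"slide": [-92,136,0],"angular": [0,0,21],"fingers": 1},{"slide": [-117,172,20],"angular": [0,0,26.6],"fingers": 1},{"slide": [-117,172,50],"angular": [0,0,26.6],"fingers": 1},{"slide": [-117,172,80],"angular": [0,0,26.6],"fingers": 1},{"slide": [-117,172,100],"angular": [0,0,26.6],"fingers": 1},{"slide": [-117,172,100],"angular": [0,0,26.6],"fingers": 1},{"slide": [-117,172,100],"angular": [0,0,26.6],"fingers": 1}])

```text
clock: 15.13
tcp_pos: [0.5379, -0.0996, 0.1026]
orientation: [0.0, 1.0, -0.012, -0.002]
wrist_force: [-1.1, -0.2, -0.2]
finger_gap: 0.0001
grip_force: 0.0
```

```bash
python3 hd.py w5.png; cat > path.py <<'E'
from h import *
from scipy.optimize import brentq
S=np.array([.5824,-.0706]);th=-.0187;Rb=R.from_euler('z',th).as_matrix()[:2,:2];h=np.array([.011,.0135])
s=get_state();w,x,y,z=s["orientation"];M=R.from_quat([x,y,z,w]).as_matrix()
def tcp(f,rho=.055,over=0):
    D=np.array([-np.cos(f),np.sin(f)]);t=np.array([np.sin(f),np.cos(f)])
    g=lambda k:np.linalg.norm(np.maximum(np.abs(k*t)-h,0))-.018
    return S+Rb@(rho*D-(brentq(g,.015,.06)-over)*t)
for f in (0,.1,.2,.35,.5,.65,.8,.95,1.1,1.25,1.4,1.5,1.57,1.62):
    P=tcp(f); d=M.T@np.array([*(P-s["tcp_pos"][:2]),.029-s["tcp_pos"][2]]); print(f,P.round(4),(d*1000).round(1))
E
python3 path.py
```

```text
15.1333 [ 0.5379 -0.0996  0.1026] [ 0.0002  0.9999 -0.0121 -0.0019] [-1.058  -0.2338 -0.2272]
disc_stem [230.8 162.7] 0.9 [ 0.582  -0.0687  0.054 ]
disc_end [221.5 242.3] 0.85 [ 0.524  -0.0578  0.054 ]
plain_end [402.3 239.8] 0.71 [ 0.523  -0.1889  0.054 ]
coupler [308.8 233.2] 0.85 [ 0.5092 -0.1257  0.006 ]
top cover_rib [226.6 186.3] 0.68 [0.5622 0.1598 0.082 ]
top cover [233.3 182.8] 0.68 [0.5738 0.1429 0.065 ]
0 [ 0.5268 -0.1011] [-12.5   2.7  74.5]
0.1 [ 0.524  -0.0955] [-15.4  -2.8  74.5]
0.2 [ 0.5217 -0.09  ] [-17.8  -8.2  74.5]
0.35 [ 0.519  -0.0821] [-20.7 -16.1  74.5]
0.5 [ 0.5174 -0.0736] [-22.5 -24.5  74.5]
0.65 [ 0.5173 -0.0643] [-22.8 -33.8  74.5]
0.8 [ 0.5191 -0.0545] [-21.2 -43.7  74.5]
0.95 [ 0.5231 -0.0446] [-17.5 -53.6  74.5]
1.1 [ 0.5291 -0.0353] [-11.6 -63.   74.4]
1.25 [ 0.5369 -0.0272] [ -4.  -71.4  74.4]
1.4 [ 0.545  -0.0207] [  3.9 -78.   74.4]
1.5 [ 0.5505 -0.0172] [  9.4 -81.6  74.4]
1.57 [ 0.5544 -0.0151] [ 13.2 -83.8  74.4]
1.62 [ 0.5572 -0.0138] [ 16.  -85.2  74.4]
```

>>> jog_arm(moves=[{"slide": [0,0,20],"angular": [0,0,0],"fingers": 1},{"slide": [0,0,40],"angular": [0,0,0],"fingers": 1},{"slide": [0,0,55],"angular": [0,0,0],"fingers": 1},{"slide": [0,0,65],"angular": [0,0,0],"fingers": 1},{"slide": [0,0,72],"angular": [0,0,0],"fingers": 1},{"slide": [0,0,72],"angular": [0,0,0],"fingers": 1}])

```text
clock: 16.43
tcp_pos: [0.5384, -0.0984, 0.0301]
orientation: [0.0, 1.0, -0.011, -0.001]
wrist_force: [0.7, 0.8, 0.0]
finger_gap: 0.0
grip_force: 0.0
```

```bash
python3 path.py;python3 -c "
from workcell import *
s=get_state();print(s['tcp_pos'],s['wrist_force'],s['joint_pos'])"
```

```text
0 [ 0.5268 -0.1011] [-11.5   2.9   1.2]
0.1 [ 0.524  -0.0955] [-14.4  -2.5   1.2]
0.2 [ 0.5217 -0.09  ] [-16.8  -8.    1.2]
0.35 [ 0.519  -0.0821] [-19.7 -15.9   1.2]
0.5 [ 0.5174 -0.0736] [-21.6 -24.3   1.2]
0.65 [ 0.5173 -0.0643] [-21.8 -33.6   1.2]
0.8 [ 0.5191 -0.0545] [-20.2 -43.5   1.2]
0.95 [ 0.5231 -0.0446] [-16.5 -53.4   1.1]
1.1 [ 0.5291 -0.0353] [-10.6 -62.8   1.1]
1.25 [ 0.5369 -0.0272] [ -3.1 -71.1   1.1]
1.4 [ 0.545  -0.0207] [  4.9 -77.8   1.1]
1.5 [ 0.5505 -0.0172] [ 10.3 -81.4   1.1]
1.57 [ 0.5544 -0.0151] [ 14.2 -83.6   1. ]
1.62 [ 0.5572 -0.0138] [ 16.9 -85.    1. ]
[ 0.53838614 -0.098371    0.03012333] [0.73976082 0.78810651 0.02806229] [-3.26609711e-01  3.83346304e-01 -3.17694266e-01  8.72434319e-01
 -1.36167834e-03  2.83683494e+00]
```

>>> jog_arm(moves=[{"slide": [-12,1,1],"angular": [0,0,0],"fingers": 1},{"slide": [-17,-4,1],"angular": [0,0,0],"fingers": 1},{"slide": [-18,-8,1],"angular": [0,0,0],"fingers": 1},{"slide": [-19,-12,1],"angular": [0,0,0],"fingers": 1},{"slide": [-20,-16,1],"angular": [0,0,0],"fingers": 1},{"slide": [-21,-20,1],"angular": [0,0,0],"fingers": 1},{"slide": [-21.6,-24,1],"angular": [0,0,0],"fingers": 1},{"slide": [-21.8,-29,1],"angular": [0,0,0],"fingers": 1},{"slide": [-21.8,-34,1],"angular": [0,0,0],"fingers": 1},{"slide": [-21.8,-34,1],"angular": [0,0,0],"fingers": 1}])

```text
clock: 17.27
tcp_pos: [0.5201, -0.0636, 0.0315]
orientation: [0.001, 1.0, -0.011, 0.001]
wrist_force: [2.1, -1.4, 5.3]
finger_gap: -0.0002
grip_force: 2.8
```

```bash
python3 hd.py w6.png; python3 path.py
```

```text
17.2667 [ 0.5201 -0.0636  0.0315] [ 0.0008  0.9999 -0.0105  0.0014] [ 2.0795 -1.3998  5.3213]
disc_end [229.  252.6] 0.79 [ 0.5327 -0.0395  0.054 ]
plain_end [529.1 264. ] 0.85 [ 0.5235 -0.1879  0.054 ]
coupler [369.8 246.5] 0.97 [ 0.5119 -0.1229  0.006 ]
top cover_rib [231.2 188.1] 0.58 [0.5568 0.1468 0.082 ]
top cover [231.7 184.4] 0.58 [0.5693 0.1476 0.065 ]
top disc_end [456.6 250.4] 0.52 [ 0.3697 -0.4874  0.054 ]
top plain_end [347.4 198.6] 0.61 [ 0.5229 -0.183   0.054 ]
0 [ 0.5268 -0.1011] [ 7.5 37.2  2.5]
0.1 [ 0.524  -0.0955] [ 4.6 31.8  2.5]
0.2 [ 0.5217 -0.09  ] [ 2.2 26.3  2.5]
0.35 [ 0.519  -0.0821] [-0.7 18.4  2.5]
0.5 [ 0.5174 -0.0736] [-2.5 10.   2.5]
0.65 [ 0.5173 -0.0643] [-2.8  0.7  2.5]
0.8 [ 0.5191 -0.0545] [-1.2 -9.2  2.5]
0.95 [ 0.5231 -0.0446] [  2.5 -19.1   2.5]
1.1 [ 0.5291 -0.0353] [  8.4 -28.5   2.5]
1.25 [ 0.5369 -0.0272] [ 16.  -36.8   2.5]
1.4 [ 0.545  -0.0207] [ 23.9 -43.5   2.5]
1.5 [ 0.5505 -0.0172] [ 29.4 -47.1   2.5]
1.57 [ 0.5544 -0.0151] [ 33.2 -49.3   2.5]
1.62 [ 0.5572 -0.0138] [ 36.  -50.7   2.5]
```

The handle has turned to about 0.54, but an upward force says the tips overlap the disc only slightly. I'll back off, go 7 mm lower, and continue.

>>> jog_arm(moves=[{"slide": [0,10,0],"angular": [0,0,0],"fingers": 1},{"slide": [0,12,3],"angular": [0,0,0],"fingers": 1},{"slide": [0,12,7],"angular": [0,0,0],"fingers": 1},{"slide": [0,12,7],"angular": [0,0,0],"fingers": 1},{"slide": [0,12,7],"angular": [0,0,0],"fingers": 1}])

```text
clock: 18.48
tcp_pos: [0.5189, -0.0756, 0.0289]
orientation: [0.001, 1.0, -0.01, 0.002]
wrist_force: [-13.4, 1.8, 45.0]
finger_gap: -0.0001
grip_force: 22.9
```

```bash
python3 hd.py w7.png; python3 path.py
```

```text
18.4833 [ 0.5189 -0.0756  0.0289] [ 0.0007  0.9999 -0.0104  0.0015] [-13.4013   1.8241  44.9831]
disc_end [222.  260.7] 0.96 [ 0.5285 -0.0482  0.054 ]
plain_end [510.7 265.4] 0.73 [ 0.5232 -0.1889  0.054 ]
plain_end [224.8 263.3] 0.23 [ 0.5271 -0.0495  0.054 ]
coupler [354.4 244.8] 0.88 [ 0.5133 -0.1241  0.006 ]
top cover [232.9 185.7] 0.88 [0.5654 0.1442 0.065 ]
top plain_end [349.6 199. ] 0.54 [ 0.5216 -0.1893  0.054 ]
top third_end [460.4 252.2] 0.66 [ 0.3645 -0.4979  0.054 ]
0 [ 0.5268 -0.1011] [ 8.5 25.3  0. ]
0.1 [ 0.524  -0.0955] [ 5.6 19.8  0. ]
0.2 [ 0.5217 -0.09  ] [ 3.2 14.4  0. ]
0.35 [ 0.519  -0.0821] [ 0.3  6.4 -0. ]
0.5 [ 0.5174 -0.0736] [-1.5 -2.  -0. ]
0.65 [ 0.5173 -0.0643] [ -1.8 -11.3  -0.1]
0.8 [ 0.5191 -0.0545] [ -0.2 -21.1  -0.1]
0.95 [ 0.5231 -0.0446] [  3.5 -31.1  -0.1]
1.1 [ 0.5291 -0.0353] [  9.4 -40.5  -0.1]
1.25 [ 0.5369 -0.0272] [ 17.  -48.8  -0.1]
1.4 [ 0.545  -0.0207] [ 25.  -55.5  -0. ]
1.5 [ 0.5505 -0.0172] [ 30.4 -59.1  -0. ]
1.57 [ 0.5544 -0.0151] [ 34.2 -61.3  -0. ]
1.62 [ 0.5572 -0.0138] [ 37.  -62.6  -0. ]
```

45 N upwards is too much, so I'm lifting off at once.

>>> jog_arm(moves=[{"slide": [0,0,-12],"angular": [0,0,0],"fingers": 1},{"slide": [0,0,-30],"angular": [0,0,0],"fingers": 1},{"slide": [0,0,-50],"angular": [0,0,0],"fingers": 1},{"slide": [0,0,-60],"angular": [0,0,0],"fingers": 1},{"slide": [0,0,-60],"angular": [0,0,0],"fingers": 1}])

```text
clock: 19.7
tcp_pos: [0.5192, -0.0758, 0.0852]
orientation: [0.001, 1.0, -0.011, 0.001]
wrist_force: [0.2, -0.3, -1.0]
finger_gap: 0.0002
grip_force: 0.0
```

```bash
python3 hd.py w8.png; python3 - <<'E'
import cv2,numpy as np
a=cv2.imread("pics/w7.png");b=cv2.imread("pics/w8.png")
cv2.imwrite("pics/m.png",np.vstack([np.hstack([cv2.resize(a[150:350,130:430],(400,267)),cv2.resize(cv2.imread("pics/w6.png")[150:350,130:430],(400,267))]),np.hstack([cv2.resize(b,(400,300)),cv2.resize(b[150:350,130:430],(400,300))])]))
E
```

```text
19.7 [ 0.5192 -0.0758  0.0852] [ 0.0007  0.9999 -0.0106  0.001 ] [ 0.1767 -0.2823 -0.9738]
disc_stem [266.5 137.1] 0.73 [ 0.5814 -0.0698  0.054 ]
disc_end [236.3 220.2] 0.64 [ 0.5288 -0.0485  0.054 ]
plain_end [448.4 225.4] 0.81 [ 0.5224 -0.1873  0.054 ]
third_end [450.9 224.6] 0.73 [ 0.5229 -0.1888  0.054 ]
coupler [335.9 218.7] 0.8 [ 0.5107 -0.1223  0.006 ]
top cover_rib [228.4 185.9] 0.56 [0.5632 0.1547 0.082 ]
top cover [231.8 185. ] 0.57 [0.5675 0.1473 0.065 ]
top disc_end [456.5 252.4] 0.56 [ 0.3641 -0.4869  0.054 ]
top plain_end [348.3 198.2] 0.42 [ 0.524  -0.1856  0.054 ]
```

View pics/m.png

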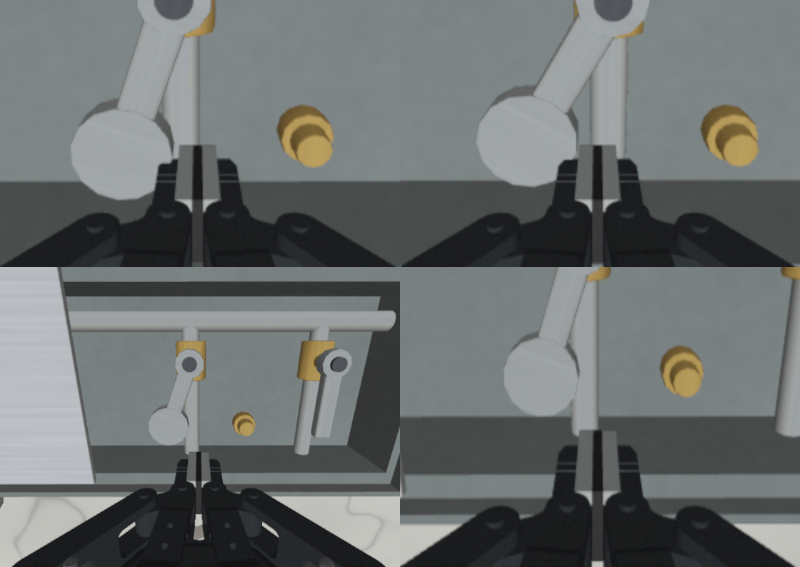

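The bottom right panel shows the disc at about (541,375) in the mosaic, now at angle ≈0.37. The grey pads end a few mm below wider black finger backs, and those shoulders were resting on the disc. I'll keep the TCP at z≈0.034 so only the pads overlap the handle, and yaw 45° so the pads' front faces the push.

>>> jog_arm(moves=[{"slide": [3,15,0],"angular": [0,0,-7],"fingers": 1},{"slide": [5,30,0],"angular": [0,0,-14],"fingers": 1},{"slide": [5,30,0],"angular": [0,0,-21],"fingers": 1},{"slide": [5,30,0],"angular": [0,0,-28],"fingers": 1},{"slide": [5,30,0],"angular": [0,0,-35],"fingers": 1},{"slide": [5,30,0],"angular": [0,0,-42],"fingers": 1},{"slide": [5,30,0],"angular": [0,0,-46],"fingers": 1},{"slide": [5,30,0],"angular": [0,0,-46],"fingers": 1}])

```text
clock: 21.17
tcp_pos: [0.5225, -0.1063, 0.0836]
orientation: [0.001, 0.924, 0.381, -0.0]
wrist_force: [-0.3, 0.1, -0.8]
finger_gap: 0.0002
grip_force: 0.0
```

```bash
cat > path.py <<'E'
from h import *
from scipy.optimize import brentq
np.set_printoptions(precision=4,suppress=True)
S=np.array([.582,-.070]);th=-.0187;Rb=R.from_euler('z',th).as_matrix()[:2,:2];h=np.array([.011,.008])
s=get_state();w,x,y,z=s["orientation"];M=R.from_quat([x,y,z,w]).as_matrix()
print(s["clock"],s["tcp_pos"],s["orientation"],s["wrist_force"])
def tcp(f,rho=.056):
    D=np.array([-np.cos(f),np.sin(f)]);t=np.array([np.sin(f),np.cos(f)]);A=M[:2,:2].T@Rb
    g=lambda k:np.linalg.norm(np.maximum(np.abs(k*(A@t))-h,0))-.018
    return S+Rb@(rho*D-brentq(g,.01,.06)*t)
for f in (.1,.2,.3,.4,.5,.65,.8,.95,1.1,1.25,1.4,1.5,1.57,1.62):
    P=tcp(f); d=M.T@np.array([*(P-s["tcp_pos"][:2]),.034-s["tcp_pos"][2]]); print(f,P,(d*1000).round(1))
E
python3 path.py
```

```text
21.1667 [ 0.5225 -0.1063  0.0836] [ 0.0005  0.9244  0.3814 -0.0004] [-0.2806  0.0932 -0.847 ]
0.1 [ 0.5227 -0.0947] [ 8.4 -8.1 49.6]
0.2 [ 0.5205 -0.0887] [ 11.1 -14.   49.6]
0.3 [ 0.519  -0.0822] [ 14.6 -19.6  49.6]
0.4 [ 0.5183 -0.0754] [ 18.9 -24.9  49.6]
0.5 [ 0.5185 -0.0684] [ 24.  -29.8  49.6]
0.65 [ 0.52   -0.0582] [ 32.2 -35.9  49.5]
0.8 [ 0.5226 -0.0489] [ 40.6 -40.7  49.5]
0.95 [ 0.526  -0.0405] [ 48.9 -44.2  49.5]
1.1 [ 0.5301 -0.033 ] [ 57.1 -46.7  49.5]
1.25 [ 0.5354 -0.0259] [ 66.  -48.   49.5]
1.4 [ 0.5423 -0.0194] [ 75.4 -47.7  49.5]
1.5 [ 0.5476 -0.0157] [ 81.8 -46.5  49.5]
1.57 [ 0.5518 -0.0134] [ 86.3 -45.3  49.5]
1.62 [ 0.5549 -0.012 ] [ 89.5 -44.1  49.5]
```

>>> jog_arm(moves=[{"slide": [2,-2,25],"angular": [0,0,0],"fingers": 1},{"slide": [4,-4,42],"angular": [0,0,0],"fingers": 1},{"slide": [4,-4,49],"angular": [0,0,0],"fingers": 1},{"slide": [4,-4,49],"angular": [0,0,0],"fingers": 1},{"slide": [9,-10,49],"angular": [0,0,0],"fingers": 1},{"slide": [13,-17,49],"angular": [0,0,0],"fingers": 1},{"slide": [19,-25,49],"angular": [0,0,0],"fingers": 1},{"slide": [24,-30,49],"angular": [0,0,0],"fingers": 1},{"slide": [32,-36,49],"angular": [0,0,0],"fingers": 1},{"slide": [32,-36,49],"angular": [0,0,0],"fingers": 1}])

```text
clock: 22.0
tcp_pos: [0.5206, -0.0566, 0.0354]
orientation: [0.001, 0.924, 0.381, 0.0]
wrist_force: [0.2, 0.3, 1.8]
finger_gap: -0.0
grip_force: 0.9
```

```bash
python3 path.py; python3 hd.py w9.png
```

```text
22.0 [ 0.5206 -0.0566  0.0354] [0.0008 0.9244 0.3815 0.0003] [0.2258 0.3461 1.7777]
0.1 [ 0.5227 -0.0947] [-25.4  28.5   1.4]
0.2 [ 0.5205 -0.0887] [-22.7  22.7   1.4]
0.3 [ 0.519  -0.0822] [-19.1  17.    1.4]
0.4 [ 0.5183 -0.0754] [-14.8  11.7   1.4]
0.5 [ 0.5185 -0.0684] [-9.8  6.8  1.4]
0.65 [ 0.52   -0.0582] [-1.6  0.7  1.4]
0.8 [ 0.5226 -0.0489] [ 6.8 -4.1  1.4]
0.95 [ 0.526  -0.0405] [15.2 -7.6  1.4]
1.1 [ 0.5301 -0.033 ] [ 23.4 -10.1   1.4]
1.25 [ 0.5354 -0.0259] [ 32.2 -11.3   1.4]
1.4 [ 0.5423 -0.0194] [ 41.6 -11.1   1.4]
1.5 [ 0.5476 -0.0157] [48.  -9.9  1.4]
1.57 [ 0.5518 -0.0134] [52.5 -8.6  1.4]
1.62 [ 0.5549 -0.012 ] [55.7 -7.4  1.4]
22.0 [ 0.5206 -0.0566  0.0354] [0.0008 0.9244 0.3815 0.0003] [0.2258 0.3461 1.7777]
cover [269.9 218.8] 0.62 [ 0.5411 -0.0305  0.065 ]
disc_stem [390.6 207.1] 0.81 [ 0.5831 -0.0699  0.054 ]
disc_end [269.4 221.6] 0.78 [ 0.5368 -0.034   0.054 ]
coupler [338.  306.5] 0.81 [ 0.5114 -0.1256  0.006 ]
top cover_rib [229.4 187.1] 0.6 [0.5598 0.1519 0.082 ]
top cover [232.4 184.7] 0.8 [0.5684 0.1456 0.065 ]
top disc_end [278.  187.9] 0.54 [0.5577 0.0155 0.054 ]
top plain_end [351.3 199.3] 0.72 [ 0.5207 -0.1941  0.054 ]
```

The handle is tracking as planned (≈0.64 with light force). Continuing along the arc.

>>> jog_arm(moves=[{"slide": [3,-2,1],"angular": [0,0,0],"fingers": 1},{"slide": [7,-4,1],"angular": [0,0,0],"fingers": 1},{"slide": [11,-6,1],"angular": [0,0,0],"fingers": 1},{"slide": [15,-7.6,1],"angular": [0,0,0],"fingers": 1},{"slide": [19,-9,1],"angular": [0,0,0],"fingers": 1},{"slide": [23.4,-10,1],"angular": [0,0,0],"fingers": 1},{"slide": [28,-11,1],"angular": [0,0,0],"fingers": 1},{"slide": [32,-11.3,1],"angular": [0,0,0],"fingers": 1},{"slide": [32,-11.3,1],"angular": [0,0,0],"fingers": 1}])

```text
clock: 23.55
tcp_pos: [0.5349, -0.0268, 0.0334]
orientation: [0.0, 0.925, 0.381, -0.0]
wrist_force: [-0.4, -1.8, 0.7]
finger_gap: -0.0003
grip_force: 0.5
```

```bash
python3 path.py; python3 hd.py w10.png
```

```text
23.55 [ 0.5349 -0.0268  0.0334] [ 0.0002  0.9245  0.3811 -0.0004] [-0.366  -1.7756  0.6637]
0.1 [ 0.5227 -0.0947] [-56.6  39.5  -0.6]
0.2 [ 0.5205 -0.0887] [-53.9  33.7  -0.6]
0.3 [ 0.519  -0.0822] [-50.3  28.1  -0.6]
0.4 [ 0.5183 -0.0754] [-46.   22.7  -0.6]
0.5 [ 0.5184 -0.0684] [-41.   17.9  -0.6]
0.65 [ 0.52   -0.0582] [-32.8  11.7  -0.6]
0.8 [ 0.5226 -0.0489] [-24.4   7.   -0.6]
0.95 [ 0.526  -0.0405] [-16.    3.4  -0.6]
1.1 [ 0.5301 -0.033 ] [-7.8  0.9 -0.6]
1.25 [ 0.5354 -0.0259] [ 1.  -0.3 -0.6]
1.4 [ 0.5423 -0.0194] [10.4 -0.1 -0.6]
1.5 [ 0.5476 -0.0157] [16.8  1.1 -0.7]
1.57 [ 0.5518 -0.0134] [21.3  2.4 -0.7]
1.62 [ 0.5548 -0.012 ] [24.5  3.5 -0.7]
23.55 [ 0.5349 -0.0268  0.0334] [ 0.0002  0.9245  0.3811 -0.0004] [-0.366  -1.7756  0.6637]
cover [303.6 222.1] 0.41 [ 0.5655 -0.0119  0.065 ]
disc_stem [407.8 269.4] 0.89 [ 0.5827 -0.0713  0.054 ]
disc_end [303.7 221.6] 0.66 [ 0.5634 -0.0153  0.054 ]
third_end [263.3 156.8] 0.19 [0.5721 0.02   0.054 ]
top cover_rib [231.3 186.2] 0.71 [0.5622 0.1465 0.082 ]
top cover [232.7 185.4] 0.78 [0.5663 0.1447 0.065 ]
top plain_end [347.7 199.1] 0.43 [ 0.5214 -0.1838  0.054 ]
top third_end [128. 179.] 0.56 [0.5924 0.4507 0.054 ]
top coupler [325.4 203.9] 0.59 [ 0.512  -0.1236  0.006 ]
```

>>> jog_arm(moves=[{"slide": [4,0,0],"angular": [0,0,0],"fingers": 1},{"slide": [8,0,0],"angular": [0,0,0],"fingers": 1},{"slide": [12,0.3,0],"angular": [0,0,0],"fingers": 1},{"slide": [16,1,0],"angular": [0,0,0],"fingers": 1},{"slide": [19,1.7,0],"angular": [0,0,0],"fingers": 1},{"slide": [21,2.4,0],"angular": [0,0,0],"fingers": 1},{"slide": [21,2.4,0],"angular": [0,0,0],"fingers": 1}])

```text
clock: 24.93
tcp_pos: [0.5514, -0.0141, 0.0333]
orientation: [0.0, 0.925, 0.381, -0.0]
wrist_force: [-0.1, -0.4, 0.3]
finger_gap: -0.0001
grip_force: 0.6
```

```bash
python3 path.py|sed -n '1p;12,15p'; python3 hd.py w11.png|grep disc
```

```text
24.9333 [ 0.5514 -0.0141  0.0333] [ 0.0002  0.9246  0.3809 -0.0005] [-0.0582 -0.3824  0.2912]
1.4 [ 0.5423 -0.0194] [-10.3  -2.6  -0.7]
1.5 [ 0.5476 -0.0157] [-3.9 -1.5 -0.7]
1.57 [ 0.5518 -0.0134] [ 0.6 -0.2 -0.8]
1.62 [ 0.5548 -0.012 ] [ 3.8  0.9 -0.8]
disc_stem [397.3 301.1] 0.63 [ 0.5838 -0.0695  0.054 ]
disc_end [318.5 232.5] 0.79 [ 0.5811 -0.0117  0.054 ]
```

>>> jog_arm(moves=[{"slide": [0.8,0.8,0],"angular": [0,0,0],"fingers": 1},{"slide": [1.6,1.6,0],"angular": [0,0,0],"fingers": 1},{"slide": [2.4,2.4,0],"angular": [0,0,0],"fingers": 1},{"slide": [2.4,2.4,0],"angular": [0,0,0],"fingers": 1}])

```text
clock: 26.07
tcp_pos: [0.5542, -0.0142, 0.0332]
orientation: [-0.0, 0.925, 0.381, -0.001]
wrist_force: [-2.9, 2.4, 1.1]
finger_gap: -0.0003
grip_force: 1.4
```

>>> jog_arm(moves=[{"slide": [0.7,0.7,0],"angular": [0,0,0],"fingers": 1},{"slide": [1.4,1.4,0],"angular": [0,0,0],"fingers": 1},{"slide": [1.4,1.4,0],"angular": [0,0,0],"fingers": 1}])

```text
clock: 26.32
tcp_pos: [0.5553, -0.0142, 0.033]
orientation: [-0.0, 0.925, 0.381, -0.002]
wrist_force: [-5.3, 1.8, 2.0]
finger_gap: 0.0003
grip_force: 2.5
```

>>> jog_arm(moves=[{"slide": [0.7,0.7,0],"angular": [0,0,0],"fingers": 1},{"slide": [1.4,1.4,0],"angular": [0,0,0],"fingers": 1},{"slide": [1.4,1.4,0],"angular": [0,0,0],"fingers": 1}])

```text
clock: 26.57
tcp_pos: [0.5557, -0.014, 0.0328]
orientation: [-0.001, 0.925, 0.381, -0.003]
wrist_force: [-8.3, 2.3, 4.9]
finger_gap: -0.0001
grip_force: 4.2
```

>>> jog_arm(moves=[{"slide": [0.7,0.7,0],"angular": [0,0,0],"fingers": 1},{"slide": [1.4,1.4,0],"angular": [0,0,0],"fingers": 1},{"slide": [1.4,1.4,0],"angular": [0,0,0],"fingers": 1}])

```text
clock: 26.82
tcp_pos: [0.556, -0.014, 0.0325]
orientation: [-0.001, 0.925, 0.381, -0.004]
wrist_force: [-11.3, 1.8, 6.4]
finger_gap: -0.0001
grip_force: 6.1
```

```bash
python3 hd.py w12.png
```

```text
26.8167 [ 0.556  -0.014   0.0325] [-0.0015  0.9247  0.3807 -0.0042] [-11.2711   1.7625   6.3842]
disc_stem [392.9 310.9] 0.57 [ 0.5833 -0.0718  0.054 ]
disc_end [319.1 236.4] 0.93 [ 0.5849 -0.013   0.054 ]
top cover_rib [228.2 187.5] 0.85 [0.5587 0.1553 0.082 ]
top cover [234.3 185. ] 0.87 [0.5674 0.1401 0.065 ]
top plain_end [351.6 197.3] 0.74 [ 0.5264 -0.1951  0.054 ]
top coupler [326.6 203.7] 0.49 [ 0.5125 -0.1272  0.006 ]
```

It's at the stop: 11 N with no further motion, and the measured angle is ≈1.58. Backing off along -x, then lifting.

>>> jog_arm(moves=[{"slide": [-5,-5,0],"angular": [0,0,0],"fingers": 1},{"slide": [-14,-14,0],"angular": [0,0,0],"fingers": 1},{"slide": [-18,-18,0],"angular": [0,0,0],"fingers": 1},{"slide": [-18,-18,-20],"angular": [0,0,0],"fingers": 1},{"slide": [-18,-18,-60],"angular": [0,0,0],"fingers": 1},{"slide": [-18,-18,-100],"angular": [0,0,0],"fingers": 1},{"slide": [-18,-18,-140],"angular": [0,0,0],"fingers": 1},{"slide": [-18,-18,-150],"angular": [0,0,0],"fingers": 1},{"slide": [-18,-18,-150],"angular": [0,0,0],"fingers": 1}])

```text
clock: 28.37
tcp_pos: [0.5389, -0.0152, 0.1883]
orientation: [0.003, 0.925, 0.381, 0.004]
wrist_force: [0.6, -0.6, -0.1]
finger_gap: -0.0
grip_force: 0.0
```

```bash
python3 hd.py w13.png
```

```text
28.3667 [ 0.5389 -0.0152  0.1883] [0.0034 0.9247 0.3805 0.0038] [ 0.5618 -0.5612 -0.1468]
cover_rib [137.9  16.5] 0.95 [0.5677 0.1585 0.082 ]
cover [150.6  27.9] 0.68 [0.5666 0.1538 0.065 ]
disc_stem [348.1 202.7] 0.88 [ 0.5806 -0.0718  0.054 ]
disc_end [309.9 155.6] 0.59 [ 0.5858 -0.0118  0.054 ]
coupler [324.7 264.2] 0.74 [ 0.5067 -0.1289  0.006 ]
coupler [222.1 287. ] 0.28 [ 0.3962 -0.0615  0.006 ]
top cover_rib [230.6 187.6] 0.82 [0.5583 0.1485 0.082 ]
top cover [234.9 184.2] 0.97 [0.5696 0.1384 0.065 ]
top disc_end [325.  205.1] 0.7 [ 0.5054 -0.1185  0.054 ]
top plain_end [120.  232.4] 0.59 [0.438  0.4733 0.054 ]
top coupler [325.9 203.8] 0.37 [ 0.5123 -0.1251  0.006 ]
```

```bash
python3 -c "
from workcell import *
print(hand_in())"
```

```text
the job is handed in; nothing more can be done
None
```

The job is handed in at about 28 s: the cover sits flush against the left end lip and the disc handle is fully shut at its stop. One slip on the way: the gripper's fingers pressed down on the disc handle, reading 45 N at the wrist, and dragged it back slightly (about 0.54 to 0.37 rad) before I lifted off and redid the push. The arm finished clear, and the plain valve handle and coupler did not move as far as the pictures show; I did not measure the rest again.

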